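Set the bevel table of a stone saw to its index and hold it

TASK

Clear the sawn stone block off the hinged bevel table of the wet stone saw and set it down gently, not dropped, in the empty green crate. Then swing up the bevel table, which has a bar handle on its free edge, until it is in line with the brass index finger on the quadrant, and finish holding it still at that angle (do not put it down or let go), so that a mate can tighten the clamps. Leave the index finger, the flat slab on the other half of the saw and the crate of rough stones where they are.

Things in the scene. Friction and masses are not known exactly. Their poses are not given: they have to be found in the camera images.
- saw: Wet stone saw: grey tub 380 x 340 mm, steel table top 160 mm high; origin at the centre of its underside, below the hinge line. Axes: x along hinge and blade, away from the robot; y towards the bevel table; z up. Seen from above, mm: bevel table x +-175, y 3..165; black blade guard x -130..70, y -24..0, top 223 high; quadrants x +-196, y 60..130, top 265 high; fence y -128.
- hinge (a point): Point on the hinge line of the bevel table, level with the middle of its handle, 155 mm above the work surface. x along the hinge line (beside and parallel to the blade), y level and square to it, pointing across the flat bevel table to its free edge, z up.
- flap_handle (a point): Middle of the bevel table's bar handle: rubber-covered round bar 14 mm thick, 120 mm long, parallel to the hinge line and 205 mm from it, in the hinge's plane, outside the table's free edge (155 mm high when flat). 33 mm clear between bar and edge, nothing beneath, posts only at its ends. Axes turn with the table: x along the bar, y straight away from the hinge.
- flap (a joint): Angle of the bevel table, rad: 0 lying flat (its start, resting on the tub), growing as its free edge is lifted, stop at 0.95. Its clamps are loose: it weighs 0.55 to 0.95 kg, turns freely and falls flat if let go; lifting at the handle takes 2 to 5 N.
- index (a joint): Angle, rad, of the brass index finger on the quadrant at the end of the saw away from the robot: the bevel angle wanted, counted like flap, so the bevel table is right when both read the same. Set anew each time between 0.36 and 0.74; a stiff friction fit that must stay put.
- index_tip (a point): Tip of the brass index finger: a narrow brass pointer reaching out radially beyond the far aluminium quadrant, tip 187 mm from the hinge line and 196 mm along it from the handle's middle. Its y axis points along the finger, away from the hinge line; seen along the hinge, finger and bevel table are in line when the angle is right.
- block_center (a point): Centre of the dull brown sawn stone block, 66 x 40 x 26 mm (x, y, z), 0.13 to 0.25 kg, lying flat on the bevel table, long side roughly along the hinge line; its centre is 13 mm above what it lies on.
- block: The same stone block; origin at the centre of its underside.
- crate_in (a point): Middle of the inner floor of the empty green plastic crate, 240 x 180 x 70 mm outside (x, y, z), walls and floor 5 mm, so the floor is 5 mm and the rim 70 mm above the work surface. It stands on the left or the right of the saw; an equal crate full of rough stones stands on the other side.
- roughs: green crate 240 x 180 x 70 mm full of rough stones; origin at the centre of its underside. Leave.
- slab_center (a point): pale flat stone slab 85 x 45 x 10 mm lying on the fixed half of the saw table between guard and fence; its centre. Leave.

How it is judged:
By the outcome, as a careful person would: the job done as asked, in the order asked, and still so for the second after the job is handed in, while the arm keeps its last pose, push and grip.
It also fails if it takes over 64 s, if anything falls off the work surface, if the arm or the gripper's body presses on something with over 40 N, if the wrist force passes 120 N, or if a joint passes its speed limit or range.

ROBOT

A 6-joint arm with a two-finger parallel gripper is mounted at the origin on the work surface. World frame = base frame: x ahead of the robot, y to its left, z up, the work surface at z = 0. Lengths are in mm, angles in rad, forces in N, time in s.
With the tool pointing down it reaches from about 350 to 775 mm from the base axis. Payload 7.3 kg.
Tool frame: the origin (TCP) lies on the front face of the gripper's body, between the roots of the fingers; the fingertips stand 66 mm ahead of it and the grasp point (between the pads) lies 47 mm ahead of it; z points along the fingers, y is the line along which they close (so a half turn about z gives the same grasp; the last joint's range is limited). The gripper opens to 92 mm and grips with 3 to 60 N. Pads are 19 mm wide; open, the fingers measure 130 mm over their backs; the gripper's body (75 mm by 190 mm) begins 47 mm behind the grasp point.
Start: joints at [-1.338, 0.342, 1.524, -0, 1.275, -0.146], TCP at [194.17, -487.787, 292.241] pointing down, gripper open.
Joint ranges: [-2.53, 2.53], [-0.77, 2.02], [0.04, 2.7], [-1, 4.14], [0.28, 2.66], [-3.11, 3.11]. Speed limits (rad/s): [2.57, 2.57, 3.14, 3.14, 3.14, 3.14].

INTERFACE

Orientations are given as a unit quaternion [x, y, z, w].
In Python, from bench import * gives the robot as it stands. The module is installed in compiled form; this text tells all that it offers.
- The arm moves only by the tool arm_command, never from a script. Its argument "targets" is a list of rows, each a list of 7 numbers: the shift along the tool's x, y, z in mm, then the turn, a rotation vector about the tool's x, y, z in degrees, then the opening in per cent of the stroke, from 0 (shut) to 100 (fully open). In form: [[tx, ty, tz, wx, wy, wz, hand], ...]. A call has 1 to 20 rows; each row is the pose to reach, as a shift and turn from the pose commanded when the call began, along the tool's axes at that moment; what a row does not reach only later rows make up. A row lasts 1/12 s, in which the tool goes at most 41.7 mm and 7.16 degrees, less where a joint would pass 70% of its speed; a pose out of reach is approached as far as the arm can. A call with a gripper value outside its range is refused whole. The fingers move at their own pace and stop on an object; the grip force is fixed at half the most. Time passes only in rows, so rows that repeat a pose let the fingers close. It gives the time, the measured TCP pose, the force, the opening and the grip force at its end, in the units of the state.
- get_state(): the state, without advancing time (a new reading comes with each control period).
- camera(name): name is "scene" or "side" or "wrist"; returns (picture, depth): 480x640x3 uint8, red, green, blue; 480x640 float32, mm along the optical axis (not along the pixel's ray), 0 where there is no reading.
- calibration(name): a dict with "camera_matrix" (3x3 intrinsics, pixels), "rvec" (rotation vector, rad) and "tvec" (3), from world to camera coordinates, as OpenCV has them. Camera axes: x right, y down, z forward; pixel columns grow to the right and rows downward; lengths in mm; the calibration is good to about 2 mm. A picture is of the moment at which its call begins: read the wrist's pose just before it. calibration takes no time and is no camera call; for the wrist camera it gives the pose at the moment of the call.
- job_done(): hands the job in; it is judged then, once.
The state is a dict: "time": time; "q": joint angles; "joint_velocities": joint speeds; "joint_efforts": joint torques, N m; "tool_pos": TCP position; "tcp_rot": TCP orientation; "wrist_force": force on the tool from outside, world axes, zero at the start; "ft_torque": the same for the moment, N m; "gripper_width": finger opening in mm; "gripper_force": force on a finger pad.
Only numpy, scipy, OpenCV 4.12 (cv2) and the standard library are available. Lean on these libraries where they do the work, as an engineer would, in place of code of your own. Each camera call takes 0.05 s, during which the arm holds its last target. There are 200 camera calls.

## Working session

There is one attempt and no reset: what is moved stays moved. The work goes in short steps, Python scripts to look and compute and a tool call to move; the robot and the scene stay as the last step left them, time stands still between calls to the robot, and variables do not carry over. Pictures are saved under pics/ and viewed, at most 10 in all, crops included, and the job is handed in when it is done.

Besides the shell and the picture viewer there is one more tool, called after ">>>" by a JSON object that holds its "op" and its "data", one argument or row to a line. arm_command: Moves the arm, as the interface text tells. Its arguments: {"type":"object","properties":{"targets":{"type":"array"}},"required":["targets"]}

```bash
mkdir -p pics; cat > h.py <<'E'
from bench import *
import numpy as np, cv2
from scipy.spatial.transform import Rotation as R
def cal(n):
    c=calibration(n); K=np.array(c["camera_matrix"],float); Rm=cv2.Rodrigues(np.array(c["rvec"],float))[0]; t=np.array(c["tvec"],float).ravel()
    return K,Rm,t
def shot(n):
    c=cal(n); p,d=camera(n); return p,d,c
def pts(d,c):
    K,Rm,t=c; v,u=np.indices(d.shape)
    P=np.stack([(u-K[0,2])/K[0,0]*d,(v-K[1,2])/K[1,1]*d,d],-1)
    return (P-t)@Rm
def save(n,p): cv2.imwrite(n,cv2.cvtColor(p,cv2.COLOR_RGB2BGR))
def ray(u,v,c,z):
    K,Rm,t=c; o=-Rm.T@t; r=Rm.T@np.linalg.inv(K)@[u,v,1]; return o+r*(z-o[2])/r[2]
E
python3 - <<'E'
from h import *
s=get_state(); print(s)
for n in("scene","side"):
    p,d,c=shot(n); save(f"pics/{n}1.png",p); np.savez(f"{n}1.npz",p=p,d=d,P=pts(d,c)); K,Rm,t=c; print(n,-Rm.T@t,Rm[2],K[0,0])
E
```

```text
{'time': 0.0, 'q': array([-1.33802037e+00,  3.42730267e-01,  1.52503023e+00,  7.05503025e-06,
        1.27539965e+00, -1.46017340e-01]), 'joint_velocities': array([ 1.08892728e-03,  6.76436043e-05,  9.97334394e-04, -6.49947322e-04,
       -1.62670988e-03,  1.24157627e-03]), 'joint_efforts': array([-1.19395327e-04, -4.31243598e+01, -2.44213468e+01,  7.15467031e-02,
        5.58741507e-02, -1.32240607e-04]), 'tool_pos': array([ 194.08580436, -487.47099607,  291.53636183]), 'tcp_rot': array([ 9.82117897e-01,  1.88265298e-01, -3.06167889e-05, -7.83151297e-04]), 'wrist_force': array([ 0.65523432, -0.30030083, -0.03492052]), 'ft_torque': array([-0.04423841, -0.00120111,  0.00110752]), 'gripper_force': 0.0, 'gripper_width': 91.72054344331143}
scene [1522.03759729  426.38108465  946.33594318] [-0.68458629 -0.31918267 -0.65533505] 574.0401837345871
side [361.01893842 906.91905572 890.55591977] [ 0.22110855 -0.74531246 -0.62898359] 514.6740401789317
```

View pics/scene1.png

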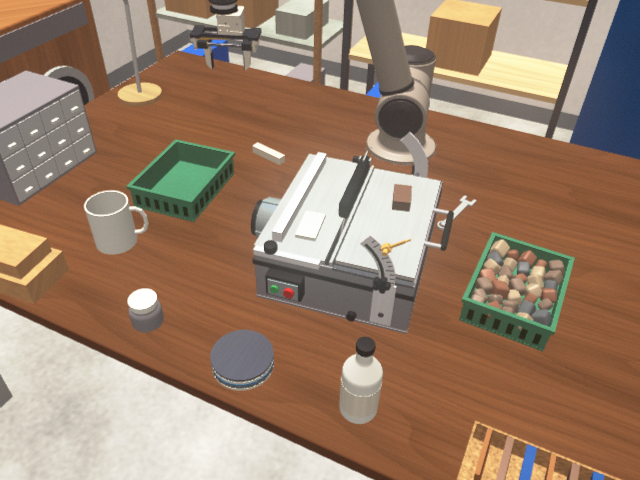

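View pics/side1.png

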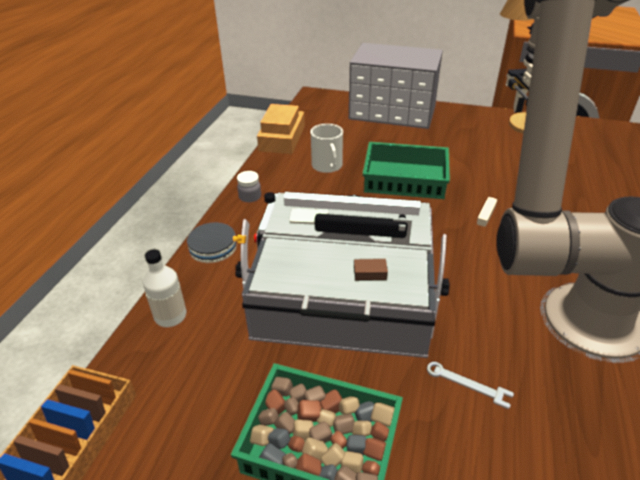

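Scene view: block at (402,197), bar handle at (447,230), brass finger at (395,245), empty crate at (183,180). Side view: block (370,269), handle (337,310), finger (238,239), crate (407,165).

```bash
python3 - <<'E'
from h import *
for n,boxes in(("scene",dict(block=(385,180,420,215),crate=(125,135,240,220),brass=(370,230,425,262),handle=(425,200,460,255),table=(255,150,450,275))),("side",dict(block=(350,255,392,284),crate=(355,138,455,200),brass=(225,228,262,250),handle=(295,290,380,325),table=(235,190,450,310)))):
    z=np.load(n+"1.npz"); p,d,P=z["p"],z["d"],z["P"]
    hsv=cv2.cvtColor(p,cv2.COLOR_RGB2HSV); H,S,V=[hsv[...,i].astype(int) for i in range(3)]
    v,u=np.indices(d.shape)
    for k,(a,b,c_,e) in boxes.items():
        box=(u>=a)&(u<c_)&(v>=b)&(v<e)&(d>0); Z=P[...,2]
        m={"block":(H<15)&(S>60)&(Z>177)&(Z<200),"crate":(H>55)&(H<90)&(S>100),"brass":(H>12)&(H<28)&(S>140)&(V>120)&(Z>165),
           "handle":(V<75)&(Z>130)&(Z<185),"table":(abs(Z-160)<8)&(S<50)&(V>140)}[k]&box
        q=P[m]; 
        if len(q)<5: print(n,k,len(q)); continue
        print(n,k,len(q),"med",np.median(q,0).round(1),"min",np.percentile(q,2,axis=0).round(),"max",np.percentile(q,98,axis=0).round())
        if k in("crate",): q2=q[q[:,2]>60]; print("  rimrect",cv2.minAreaRect(q2[:,:2].astype(np.float32)), np.median(q[q[:,2]<20],0))
        if k in("block","table","handle"): print("  rect",cv2.minAreaRect(q[:,:2].astype(np.float32)))
        if k in("brass",):
            for uu in range(a,c_,4):
                mm=m&(u//4==uu//4)
                if mm.sum(): print("  ",uu,v[mm].mean().round(1),P[mm].mean(0).round(1))
E
```

```text
scene block 306 med [491.8 157.3 186.6] min [459. 134. 182.] max [522. 180. 189.]
  rect ((489.80499267578125, 157.067626953125), (70.44410705566406, 38.504913330078125), 16.501968383789062)
scene crate 1835 med [ 478.5 -476.6    6.1] min [ 383. -547.    1.] max [ 625. -354.   73.]
  rimrect ((501.15826416015625, -451.7413330078125), (256.0404357910156, 191.98561096191406), 6.228130340576172) [ 469.98675289 -480.27012071    5.09567988]
scene brass 33 med [741.  212.6 246. ] min [733. 201. 239.] max [756. 240. 267.]
   382 248.4 [746.3 202.4 241.1]
   386 250.3 [750.9 211.  243.7]
   390 246.2 [740.6 212.9 246.4]
   394 244.3 [737.6 220.2 251.5]
   398 243.0 [734.2 226.1 254.6]
   402 241.3 [733.2 233.1 260.6]
   406 240.5 [735.5 240.4 267.3]
scene handle 29 med [577.5 285.4 161.1] min [480. 270. 155.] max [598. 291. 165.]
  rect ((539.474609375, 278.572509765625), (120.01905822753906, 9.914358139038086), 8.755297660827637)
scene table 11544 med [587.1  93.6 160.4] min [386. -91. 156.] max [766. 248. 164.]
  rect ((561.1717529296875, 89.14238739013672), (398.82098388671875, 372.603271
[... 359 characters left out ...]
), (249.03558349609375, 198.68966674804688), 7.288642406463623) [ 500.430833   -500.01546802    5.66183281]
side brass 84 med [734.8 211.9 244. ] min [731. 203. 235.] max [754. 246. 269.]
   233 237.9 [745.7 222.3 251.5]
   237 238.4 [738.7 220.7 250.3]
   241 238.7 [735.2 212.5 243.6]
   245 238.8 [731.8 206.7 239.5]
side handle 831 med [530.4 273.8 155. ] min [458. 231. 131.] max [610. 291. 163.]
  rect ((531.186279296875, 262.26776123046875), (166.15440368652344, 48.569515228271484), 7.929447650909424)
side table 11955 med [565.3 136.9 159.3] min [382. -56. 156.] max [752. 249. 163.]
  rect ((564.3778076171875, 90.72474670410156), (384.0941467285156, 372.2374572753906), 8.404590606689453)
```

```bash
cat >> h.py <<'E'
def row(pos,ydeg=None,rot=None):
    "shift/turn in tool axes to reach world TCP pos, pointing down with tool y at ydeg (or rotation rot)"
    s=get_state(); R0=R.from_quat(s["tcp_rot"])
    if rot is None:
        a=np.radians(ydeg); y=np.array([np.cos(a),np.sin(a),0]); z=np.array([0,0,-1.]); rot=R.from_matrix(np.c_[np.cross(y,z),y,z])
    t=R0.inv().apply(np.array(pos)-s["tool_pos"]); w=np.degrees((R0.inv()*rot).as_rotvec())
    print("row",t.round(1),w.round(1))
E
python3 -c "
from h import *
row([489,157,370],16.5); row([194,-487,370],-68.3)"
```

```text
row [ 512.3 -489.9  -77.6] [ -0.1  -0.1 -84.8]
row [  0.1  -0.6 -78.4] [-0.1 -0.   0. ]
```

>>> {"op": "arm_command", "data": {
  "targets": [
    [0,0,-40,0,0,0,100],
    [0,0,-78,0,0,0,100],
    [512,-490,-78,0,0,-85,100],
    [512,-490,-78,0,0,-85,100],
    [512,-490,-78,0,0,-85,100],
    [512,-490,-78,0,0,-85,100],
    [512,-490,-78,0,0,-85,100],
    [512,-490,-78,0,0,-85,100],
    [512,-490,-78,0,0,-85,100],
    [512,-490,-78,0,0,-85,100],
    [512,-490,-78,0,0,-85,100],
    [512,-490,-78,0,0,-85,100],
    [512,-490,-78,0,0,-85,100],
    [512,-490,-78,0,0,-85,100],
    [512,-490,-78,0,0,-85,100],
    [512,-490,-78,0,0,-85,100],
    [512,-490,-78,0,0,-85,100],
    [512,-490,-78,0,0,-85,100],
    [512,-490,-78,0,0,-85,100],
    [512,-490,-78,0,0,-85,100]
  ]
}}

```text
time: 1.77
tool_pos: [490.1, 162.5, 368.8]
tcp_rot: [0.595, 0.804, 0.001, -0.001]
wrist_force: [-1.6, -0.5, -0.9]
gripper_width: 91.7
gripper_force: 0.0
```

```bash
python3 - <<'E'
from h import *
s=get_state(); print(s["tool_pos"],s["tcp_rot"],s["joint_velocities"].round(3))
p,d,c=shot("wrist"); save("pics/w1.png",p); np.savez("wrist1.npz",p=p,d=d,P=pts(d,c)); K,Rm,t=c; print(-Rm.T@t,Rm[2])
hsv=cv2.cvtColor(p,cv2.COLOR_RGB2HSV);P=pts(d,c);Z=P[...,2]
m=(hsv[...,0]<15)&(hsv[...,1]>60)&(Z>178)&(Z<200);q=P[m];print(len(q),np.median(q,0),cv2.minAreaRect(q[:,:2].astype(np.float32)))
E
```

```text
[490.06454465 162.47166619 368.81861002] [ 5.94810467e-01  8.03865033e-01  6.59993954e-04 -1.03979886e-03] [-0.078 -0.049  0.073 -0.052  0.013 -0.094]
[466.68641031 237.5892904  462.20985273] [ 0.08353827 -0.27447492 -0.9579587 ]
5336 [488.13849852 158.0796978  186.77070139] ((439.81561279296875, 142.68011474609375), (166.4329376220703, 39.857913970947266), 16.357288360595703)
```

View pics/w1.png

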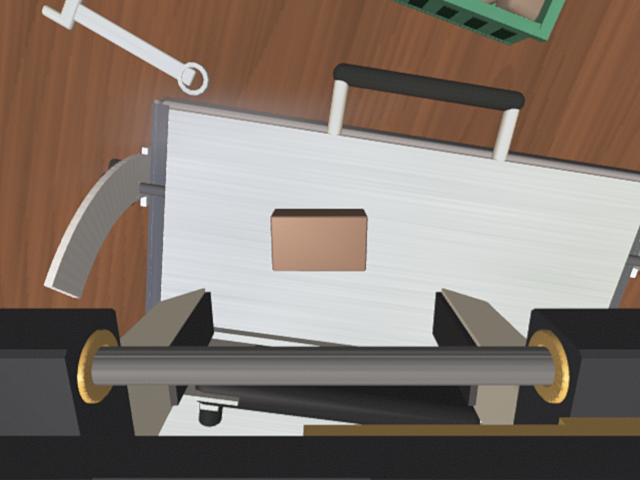

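Wrist view: block top face spans (271..367, 215..271); handle bar runs from (342,73) to (520,100); hinge-side table edge near (215,335).

```bash
python3 - <<'E'
from h import *
z=np.load("wrist1.npz");p,d,P=z["p"],z["d"],z["P"];c=cal("wrist")
hsv=cv2.cvtColor(p,cv2.COLOR_RGB2HSV);v,u=np.indices(d.shape)
m=(abs(u-319)<60)&(v>200)&(v<285)&(hsv[...,0]<15)&(hsv[...,1]>60)&(P[...,2]>184);q=P[m]
print("block",cv2.minAreaRect(q[:,:2].astype(np.float32)),np.median(q[:,2]))
m=(u>330)&(u<530)&(v>55)&(v<115)&(hsv[...,2]<70)&(P[...,2]>120)
ys,xs=np.nonzero(m); vx,vy,x0,y0=cv2.fitLine(np.c_[xs,ys].astype(np.float32),2,0,.01,.01).ravel()
tt=(xs-x0)*vx+(ys-y0)*vy; e=[ray(x0+vx*k,y0+vy*k,c,155) for k in(tt.min(),tt.max())]
print("bar ends",e,"len",np.linalg.norm(e[0]-e[1]),"topz",np.percentile(P[m][:,2],[50,90]))
mid=(e[0]+e[1])/2; D=e[1]-e[0]; print("mid",mid,"yaw",np.degrees(np.arctan2(D[1],D[0])))
x=D/np.linalg.norm(D); n=np.array([-x[1],x[0],0]); hg=mid-205*n; print("hinge",hg); np.savez("saw.npz",x=x,n=n,hg=hg,mid=mid)
# finger: rays to the plane x'=196
for nm,b in(("scene",(370,230,425,262)),("side",(225,228,262,250))):
    w=np.load(nm+"1.npz");hs=cv2.cvtColor(w["p"],cv2.COLOR_RGB2HSV).astype(int); K,Rm,t=cal(nm);o=-Rm.T@t
    m=(u>=b[0])&(u<b[2])&(v>=b[1])&(v<b[3])&(hs[...,0]>12)&(hs[...,0]<28)&(hs[...,1]>120)&(hs[...,2]>100)
    ys,xs=np.nonzero(m); r=(np.linalg.inv(K)@np.c_[xs,ys,np.ones(len(xs))].T).T@Rm
    for pl in(190,196):
        k=((hg+pl*x-o)@x)/(r@x); W=o+r*k[:,None]; a=(W-hg)@n; h=(W-hg)[:,2]; rad=np.hypot(a,h); ang=np.arctan2(h,a)
        print(nm,pl,len(xs),"rad",rad.min(),rad.max(),[(lo,round(np.mean(ang[(rad>=lo)&(rad<lo+8)]),3)) for lo in range(120,200,8) if ((rad>=lo)&(rad<lo+8)).any()])
row([489,157,229],16.5)
E
```

```text
block ((479.1676025390625, 187.36740112304688), (65.05384826660156, 103.37458038330078), 16.76844024658203) 186.80078992399405
bar ends [array([463.57251063, 264.4538073 , 155.        ]), array([596.29190091, 284.12401392, 155.        ])] len 134.16912306168473 topz [161.7765797 163.1911424]
mid [529.93220577 274.28891061 155.        ] yaw 8.430380035033256
hinge [559.98675383  71.50398972 155.        ]
scene 190 111 rad 119.46909813732468 180.60213463221456 [(120, np.float64(0.594)), (128, np.float64(0.627)), (136, np.float64(0.639)), (144, np.float64(0.637)), (152, np.float64(0.638)), (160, np.float64(0.64)), (168, np.float64(0.64)), (176, np.float64(0.641))]
scene 196 111 rad 122.95999532487521 184.0311787731246 [(120, np.float64(0.605)), (128, np.float64(0.643)), (136, np.float64(0.662)), (144, np.float64(0.67)), (152, np.float64(0.661)), (160, np.float64(0.663)), (168, np.float64(0.661)), (176, np.float64(0.661)), (184, np.float64(0.659))]
side 190 111 rad 43.996471128565226 217.59336192000086 [(128, np.float64(0.664)), (136, np.float64(0.658)), (144, np.float64(0.66)), (152, np.float64(0.668)), (160, np.float64(0.656)), (168, np.float64(0.663)), (176, np.float64(0.674)), (184, np.float64(0.682)), (192, np.float64(0.675))]
side 196 111 rad 23.99304558727297 196.9248420433323 [(120, np.float64(0.65)), (128, np.float64(0.66)), (136, np.float64(0.655)), (144, np.float64(0.664)), (152, np.float64(0.657)), (160, np.float64(0.667)), (168, np.float64(0.668)), (176, np.float64(0.679)), (184, np.float64(0.676)), (192, np.float64(0.677))]
row [ -2.8  -0.7 139.8] [-0.1 -0.   0.5]
```

>>> {"op": "arm_command", "data": {
  "targets": [
    [0,0,35,0,0,0,100],
    [0,0,60,0,0,0,100],
    [0,0,60,0,0,0,100],
    [0,0,60,0,0,0,100]
  ]
}}

```text
time: 2.15
tool_pos: [488.1, 155.9, 309.8]
tcp_rot: [0.597, 0.802, -0.001, -0.001]
wrist_force: [1.0, 0.1, 0.7]
gripper_width: 91.6
gripper_force: 0.0
```

```bash
python3 -c "
from h import *
row([488.5,157.5,229],16.5)"
```

```text
row [ 1.4  1.1 80.8] [-0.2 -0.   0.1]
```

>>> {"op": "arm_command", "data": {
  "targets": [
    [1,1,35,0,0,0,100],
    [1,1,65,0,0,0,100],
    [1,1,76,0,0,0,100],
    [1,1,80,0,0,0,100],
    [1,1,80,0,0,0,100],
    [1,1,80,0,0,0,100],
    [1,1,80,0,0,0,0],
    [1,1,80,0,0,0,0],
    [1,1,80,0,0,0,0],
    [1,1,80,0,0,0,0],
    [1,1,80,0,0,0,0],
    [1,1,80,0,0,0,0]
  ]
}}

```text
time: 3.15
tool_pos: [489.4, 158.1, 230.6]
tcp_rot: [0.597, 0.802, 0.0, 0.0]
wrist_force: [-1.7, -1.4, 3.5]
gripper_width: 65.4
gripper_force: 30.0
```

>>> {"op": "arm_command", "data": {
  "targets": [
    [0,0,-20,0,0,0,0],
    [0,0,-55,0,0,0,0],
    [0,0,-95,0,0,0,0],
    [0,0,-135,0,0,0,0],
    [0,0,-140,0,0,0,0],
    [0,0,-140,0,0,0,0]
  ]
}}

```text
time: 3.65
tool_pos: [490.0, 158.3, 372.7]
tcp_rot: [0.597, 0.802, 0.002, 0.002]
wrist_force: [0.3, -1.1, -2.0]
gripper_width: 65.8
gripper_force: 30.0
```

```bash
python3 -c "
from h import *
print(get_state()['gripper_width']);row([500,-451,370],7);row([500,-451,180],7)"
```

```text
65.78514332018464
row [-586.4 -165.7    2.2] [0.3 0.  9.7]
row [-586.3 -166.7  192.2] [0.3 0.  9.7]
```

>>> {"op": "arm_command", "data": {
  "targets": [
    [-30,-8,0,0,0,1,0],
    [-586,-166,2,0,0,9.5,0],
    [-586,-166,2,0,0,9.5,0],
    [-586,-166,2,0,0,9.5,0],
    [-586,-166,2,0,0,9.5,0],
    [-586,-166,2,0,0,9.5,0],
    [-586,-166,2,0,0,9.5,0],
    [-586,-166,2,0,0,9.5,0],
    [-586,-166,2,0,0,9.5,0],
    [-586,-166,2,0,0,9.5,0],
    [-586,-166,2,0,0,9.5,0],
    [-586,-166,2,0,0,9.5,0],
    [-586,-166,2,0,0,9.5,0],
    [-586,-166,2,0,0,9.5,0],
    [-586,-166,2,0,0,9.5,0],
    [-586,-166,2,0,0,9.5,0],
    [-586,-166,2,0,0,9.5,0],
    [-586,-166,2,0,0,9.5,0],
    [-586,-166,2,0,0,9.5,0],
    [-586,-166,2,0,0,9.5,0]
  ]
}}

```text
time: 5.32
tool_pos: [499.2, -449.6, 368.3]
tcp_rot: [0.661, 0.751, 0.0, -0.0]
wrist_force: [1.1, 0.2, -1.9]
gripper_width: 66.4
gripper_force: 30.0
```

```bash
python3 - <<'E'
from h import *
p,d,c=shot("wrist"); save("pics/w2.png",p); P=pts(d,c)
hsv=cv2.cvtColor(p,cv2.COLOR_RGB2HSV)
m=(hsv[...,0]>55)&(hsv[...,0]<90)&(hsv[...,1]>100)&(P[...,2]>64)&(P[...,2]<76);q=P[m]
print("rim",len(q),cv2.minAreaRect(q[:,:2].astype(np.float32)),q.min(0),q.max(0))
row([500,-451,180],7)
E
```

```text
rim 1766 ((500.6201171875, -452.54241943359375), (250.22332763671875, 187.02825927734375), 6.872161865234375) [ 372.32455777 -560.1713258    68.20298882] [ 633.93493105 -345.71368055   73.54276252]
row [ -1.4   0.6 188.6] [0.  0.  0.3]
```

View pics/w2.png

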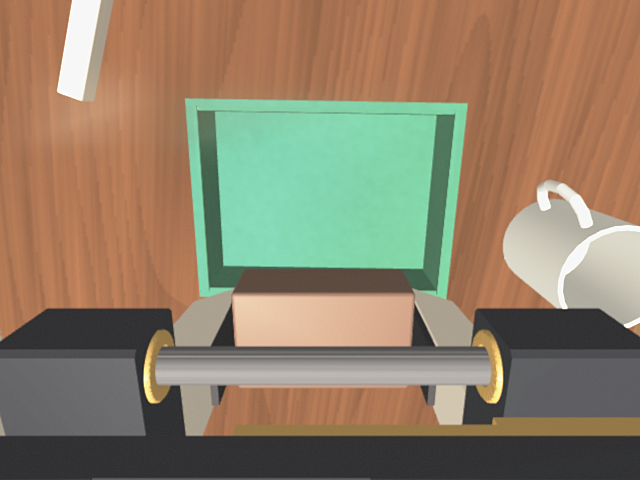

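Wrist view: block held between the fingers (234..413, 270..385), crate at (186..467, 98..297) well placed below.

>>> {"op": "arm_command", "data": {
  "targets": [
    [-1,1,35,0,0,0,0],
    [-1,1,75,0,0,0,0],
    [-1,1,115,0,0,0,0],
    [-1,1,155,0,0,0,0],
    [-1,1,190,0,0,0,0],
    [-1,1,220,0,0,0,0],
    [-1,1,245,0,0,0,0],
    [-1,1,265,0,0,0,0],
    [-1,1,278,0,0,0,0],
    [-1,1,284,0,0,0,0],
    [-1,1,287,0,0,0,0],
    [-1,1,289,0,0,0,0],
    [-1,1,289,0,0,0,0],
    [-1,1,289,0,0,0,0]
  ]
}}

```text
time: 6.53
tool_pos: [500.4, -452.3, 80.6]
tcp_rot: [0.661, 0.75, -0.0, 0.001]
wrist_force: [-0.2, 0.4, -2.1]
gripper_width: 66.0
gripper_force: 30.0
```

>>> {"op": "arm_command", "data": {
  "targets": [
    [0,0,1,0,0,0,0],
    [0,0,2,0,0,0,0],
    [0,0,3,0,0,0,0],
    [0,0,4,0,0,0,0],
    [0,0,4,0,0,0,0],
    [0,0,4,0,0,0,0]
  ]
}}

```text
time: 7.03
tool_pos: [500.0, -451.9, 75.7]
tcp_rot: [0.661, 0.75, -0.0, 0.0]
wrist_force: [-1.2, 0.5, 3.1]
gripper_width: 66.3
gripper_force: 30.0
```

>>> {"op": "arm_command", "data": {
  "targets": [
    [0,0,0.5,0,0,0,80],
    [0,0,0.5,0,0,0,100],
    [0,0,0.5,0,0,0,100],
    [0,0,0.5,0,0,0,100],
    [0,0,0.5,0,0,0,100],
    [0,0,-20,0,0,0,100],
    [0,0,-60,0,0,0,100],
    [0,0,-100,0,0,0,100],
    [0,0,-140,0,0,0,100],
    [0,0,-180,0,0,0,100],
    [0,0,-220,0,0,0,100],
    [0,0,-260,0,0,0,100],
    [0,0,-290,0,0,0,100],
    [0,0,-290,0,0,0,100],
    [0,0,-290,0,0,0,100]
  ]
}}

```text
time: 8.28
tool_pos: [500.1, -452.0, 367.5]
tcp_rot: [0.661, 0.75, -0.0, 0.002]
wrist_force: [0.5, -0.2, -1.0]
gripper_width: 91.6
gripper_force: 0.0
```

```bash
python3 - <<'E'
from h import *
p,d,c=shot("wrist"); save("pics/w3.png",p)
P=pts(d,c);hsv=cv2.cvtColor(p,cv2.COLOR_RGB2HSV);v,u=np.indices(d.shape)
m=(hsv[...,0]<15)&(hsv[...,1]>50)&(P[...,2]>26)&(P[...,2]<36)&(abs(P[...,0]-500)<60)&(abs(P[...,1]+452)<60);print("block top",m.sum(),np.median(P[m],0))
row([530,274,340],98.4)
E
```

```text
block top 715 [ 520.7709651  -450.53566267   31.77804739]
row [716.2 121.   24.9] [ -0.    0.  -91.2]
```

>>> {"op": "arm_command", "data": {
  "targets": [
    [30,5,0,0,0,-5,100],
    [716,121,0,0,0,-91,100],
    [716,121,0,0,0,-91,100],
    [716,121,0,0,0,-91,100],
    [716,121,0,0,0,-91,100],
    [716,121,0,0,0,-91,100],
    [716,121,0,0,0,-91,100],
    [716,121,0,0,0,-91,100],
    [716,121,0,0,0,-91,100],
    [716,121,0,0,0,-91,100],
    [716,121,0,0,0,-91,100],
    [716,121,0,0,0,-91,100],
    [716,121,0,0,0,-91,100],
    [716,121,0,0,0,-91,100],
    [716,121,0,0,0,-91,100],
    [716,121,0,0,0,-91,100],
    [716,121,0,0,0,-91,100],
    [716,121,0,0,0,-91,33],
    [716,121,0,0,0,-91,33],
    [716,121,0,0,0,-91,33]
  ]
}}

```text
time: 10.0
tool_pos: [529.3, 275.1, 362.4]
tcp_rot: [-0.073, 0.997, -0.001, -0.002]
wrist_force: [-0.8, -0.5, -0.8]
gripper_width: 76.2
gripper_force: 0.0
```

```bash
python3 - <<'E'
from h import *
a=np.radians(8.43); x=np.array([np.cos(a),np.sin(a),0]);n=np.array([-x[1],x[0],0])
s=get_state(); print(s["q"].round(3),s["tool_pos"],s["gripper_width"])
p,d,c=shot("wrist"); save("pics/w4.png",p); np.savez("wrist4.npz",p=p,d=d,P=pts(d,c))
y=n;z=np.array([0,0,-1.]);R0=R.from_matrix(np.c_[np.cross(y,z),y,z])
row(s["tool_pos"],rot=R.from_rotvec(x*.66)*R0)
row([530,274,250],98.4)
E
```

```text
[ 0.351  0.441  1.18  -0.     1.525 -1.366] [529.33306212 275.10568977 362.37293488] 76.17910907667154
row [0.1 1.3 0.6] [-37.9  -0.2  -0.2]
row [ -0.8   0.3 113. ] [-0.1 -0.2 -0.1]
```

View pics/w4.png

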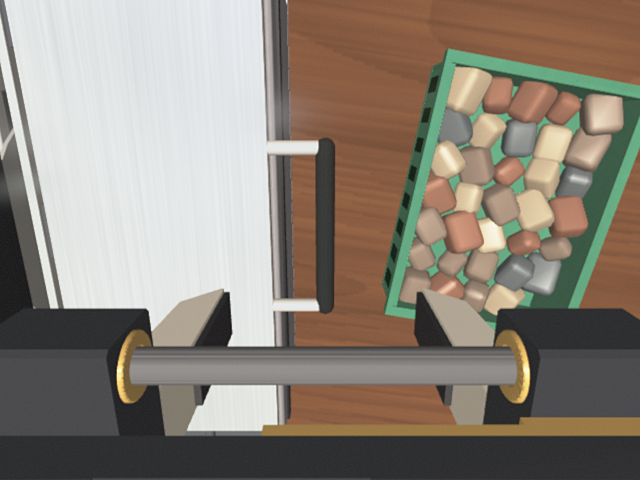

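Wrist view: handle bar vertical in the image, (325,142) to (326,310), so the yaw matches; table edge at column 280.

```bash
python3 - <<'E'
from h import *
c=cal("wrist")
a,b=ray(326,140,c,155),ray(326,312,c,155); m=(a+b)/2; D=a-b;print(a,b,np.linalg.norm(D),"mid",m,"yaw",np.degrees(np.arctan2(D[1],D[0])), "edge",ray(287,225,c,157))
E
```

```text
[466.72183658 267.17330681 155.        ] [597.46159562 286.51299648 155.        ] 132.16243107838042 mid [532.0917161  276.84315164 155.        ] yaw -171.58553760755618 edge [531.03881803 247.6290798  157.        ]
```

>>> {"op": "arm_command", "data": {
  "targets": [
    [0,0,0,-7,0,0,33],
    [0,0,0,-14,0,0,33],
    [0,0,0,-21,0,0,33],
    [0,0,0,-28,0,0,33],
    [0,0,0,-35,0,0,33],
    [0,0,0,-38,0,0,33],
    [0,0,0,-38,0,0,33],
    [0,0,0,-38,0,0,33]
  ]
}}

```text
time: 10.72
tool_pos: [530.5, 271.8, 364.4]
tcp_rot: [-0.066, 0.944, 0.324, -0.023]
wrist_force: [-0.6, 0.8, 0.6]
gripper_width: 30.7
gripper_force: 0.0
```

```bash
python3 -c "
from h import *
s=get_state();print(s['q'].round(3),s['tool_pos'],s['gripper_width'],R.from_quat(s['tcp_rot']).as_matrix().round(3))"
```

```text
[ 0.075  0.403  1.379  0.666  1.445 -1.75 ] [530.48106189 271.83912592 364.40233378] 30.696312326114132 [[-0.99  -0.109 -0.087]
 [-0.139  0.782  0.608]
 [ 0.002  0.614 -0.789]]
```

```bash
python3 -c "
from h import *
row([532,276.5,250],98.43)"
```

```text
row [ -2.3 -66.8  93. ] [37.9  0.  -0.4]
```

>>> {"op": "arm_command", "data": {
  "targets": [
    [0,0,0,7,0,0,24],
    [0,0,0,14,0,0,24],
    [0,0,0,21,0,0,24],
    [-1,-10,15,28,0,0,24],
    [-2,-40,50,35,0,0,24],
    [-2,-67,93,38,0,0,24],
    [-2,-67,93,38,0,0,24],
    [-2,-67,93,38,0,0,24],
    [-2,-67,93,38,0,0,24],
    [-2,-67,93,38,0,0,24],
    [-2,-67,93,38,0,0,24]
  ]
}}

```text
time: 11.63
tool_pos: [532.6, 278.3, 253.1]
tcp_rot: [-0.071, 0.997, 0.0, 0.002]
wrist_force: [-1.1, 0.4, -0.3]
gripper_width: 22.2
gripper_force: 0.0
```

```bash
python3 - <<'E'
from h import *
row([532,276.5,206],98.43)
p,d,c=shot("wrist"); save("pics/w5.png",p); print(get_state()["gripper_width"])
E
```

```text
row [ 1.  -1.7 47.1] [ 0.   0.3 -0.3]
22.199104847473986
```

View pics/w5.png

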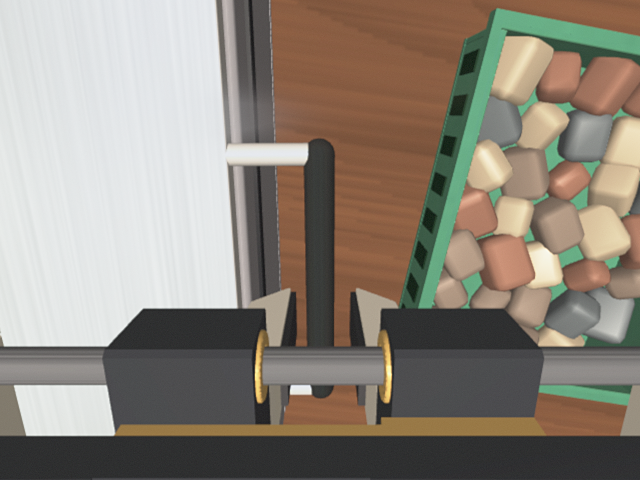

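Wrist view: bar at column 320 lies midway between the pads (290 and 352); straight down from here.

>>> {"op": "arm_command", "data": {
  "targets": [
    [0,0,15,0,0,0,24],
    [0,0,30,0,0,0,24],
    [0,0,40,0,0,0,24],
    [0,0,46,0,0,0,24],
    [0,0,48,0,0,0,24],
    [0,0,48,0,0,0,24],
    [0,0,48,0,0,0,0],
    [0,0,48,0,0,0,0],
    [0,0,48,0,0,0,0],
    [0,0,48,0,0,0,0]
  ]
}}

```text
time: 12.52
tool_pos: [532.1, 277.0, 203.4]
tcp_rot: [-0.071, 0.997, -0.001, 0.001]
wrist_force: [0.3, -6.5, -0.1]
gripper_width: 13.3
gripper_force: 30.0
```

```bash
python3 - <<'E'
from h import *
s=get_state(); a=np.radians(8.4); x=np.array([np.cos(a),np.sin(a),0]);n=np.array([-x[1],x[0],0])
hg=np.array([s["tool_pos"][0],s["tool_pos"][1],155])-205*n; np.savez("saw.npz",x=x,n=n,hg=hg); v,u=np.indices((480,640)); print(hg)
for nm,b in(("scene",(370,230,425,262)),("side",(225,228,262,250))):
    w=np.load(nm+"1.npz");hs=cv2.cvtColor(w["p"],cv2.COLOR_RGB2HSV).astype(int); K,Rm,t=cal(nm);o=-Rm.T@t
    m=(u>=b[0])&(u<b[2])&(v>=b[1])&(v<b[3])&(hs[...,0]>12)&(hs[...,0]<28)&(hs[...,1]>120)&(hs[...,2]>100)
    ys,xs=np.nonzero(m); r=(np.linalg.inv(K)@np.c_[xs,ys,np.ones(len(xs))].T).T@Rm
    for pl in(190,196):
        k=((hg+pl*x-o)@x)/(r@x); W=o+r*k[:,None]; A=(W-hg)@n; h=(W-hg)[:,2]; rad=np.hypot(A,h); g=(rad>138)&(rad<192)
        # line through hinge and free line
        l=cv2.fitLine(np.c_[A[g],h[g]].astype(np.float32),cv2.DIST_HUBER,0,.01,.01).ravel()
        print(nm,pl,"mean",np.median(np.arctan2(h,A)[g]),"rmax",rad.max(),"line ang",np.arctan(l[1]/l[0]))
for f in list(range(2,37,2))+[37,38,39]:
    p=np.radians(f);H=s["tool_pos"][2]-155
    print([0,round(205*np.cos(p)-H*np.sin(p)-205),round(-(205*np.sin(p)+H*np.cos(p)-H)),-f,0,0,0],end=", ")
E
```

```text
[562.08865458  74.16530976 155.        ]
scene 190 mean 0.6567246386804452 rmax 180.27890998783312 line ang 0.6323706
scene 196 mean 0.6804831641017841 rmax 183.77001993079776 line ang 0.6543943
side 190 mean 0.6742377949029732 rmax 207.0979973001562 line ang 0.7527714
side 196 mean 0.6800886722444056 rmax 186.45861323372316 line ang 0.69713575
[0, -2, -7, -2, 0, 0, 0], [0, -4, -14, -4, 0, 0, 0], [0, -6, -21, -6, 0, 0, 0], [0, -9, -28, -8, 0, 0, 0], [0, -12, -35, -10, 0, 0, 0], [0, -15, -42, -12, 0, 0, 0], [0, -18, -48, -14, 0, 0, 0], [0, -21, -55, -16, 0, 0, 0], [0, -25, -61, -18, 0, 0, 0], [0, -29, -67, -20, 0, 0, 0], [0, -33, -73, -22, 0, 0, 0], [0, -37, -79, -24, 0, 0, 0], [0, -42, -85, -26, 0, 0, 0], [0, -47, -91, -28, 0, 0, 0], [0, -52, -96, -30, 0, 0, 0], [0, -57, -101, -32, 0, 0, 0], [0, -62, -106, -34, 0, 0, 0], [0, -68, -111, -36, 0, 0, 0], [0, -70, -114, -37, 0, 0, 0], [0, -73, -116, -38, 0, 0, 0], [0, -76, -118, -39, 0, 0, 0],
```

>>> {"op": "arm_command", "data": {
  "targets": [
    [0,-2,-7,-2,0,0,0],
    [0,-4,-14,-4,0,0,0],
    [0,-6,-21,-6,0,0,0],
    [0,-9,-28,-8,0,0,0],
    [0,-12,-35,-10,0,0,0],
    [0,-15,-42,-12,0,0,0],
    [0,-18,-48,-14,0,0,0],
    [0,-21,-55,-16,0,0,0],
    [0,-25,-61,-18,0,0,0],
    [0,-29,-67,-20,0,0,0],
    [0,-33,-73,-22,0,0,0],
    [0,-37,-79,-24,0,0,0],
    [0,-42,-85,-26,0,0,0],
    [0,-47,-91,-28,0,0,0],
    [0,-52,-96,-30,0,0,0],
    [0,-57,-101,-32,0,0,0],
    [0,-62,-106,-34,0,0,0],
    [0,-68,-111,-36,0,0,0],
    [0,-68,-111,-36,0,0,0],
    [0,-68,-111,-36,0,0,0]
  ]
}}

```text
time: 14.18
tool_pos: [541.8, 210.6, 313.9]
tcp_rot: [-0.068, 0.949, 0.307, -0.021]
wrist_force: [3.1, -0.5, -2.4]
gripper_width: 12.6
gripper_force: 30.0
```

```bash
python3 - <<'E'
from h import *
s=get_state(); z=np.load("saw.npz"); x,n,hg=z["x"],z["n"],z["hg"]
T=R.from_quat(s["tcp_rot"]); g=s["tool_pos"]+T.apply([0,0,48]); r=g-hg
print(s["tool_pos"],s["wrist_force"],s["gripper_width"],"grasp ang",np.arctan2(r[2],r@n),"rad",np.hypot(r[2],r@n),"x",r@x,"tool tilt",np.arcsin(T.apply([0,1,0])[2]))
for nm in("scene","side"):
    p,d,c=shot(nm); np.savez(nm+"2.npz",p=p,d=d,P=pts(d,c))
    crop=p[140:300,330:490] if nm=="scene" else p[170:330,215:375]
    save(f"pics/{nm}2c.png",cv2.resize(crop,None,fx=3.6,fy=3.6,interpolation=cv2.INTER_CUBIC))
a=cv2.imread("pics/scene2c.png");
E
```

```text
[541.77601253 210.59144165 313.89823878] [ 3.0835326  -0.53667386 -2.39553659] 12.62682215412961 grasp ang 0.6257741928607887 rad 204.90025503047832 x 0.028556211488367202 tool tilt 0.6265334357028346
```

View pics/scene2c.png

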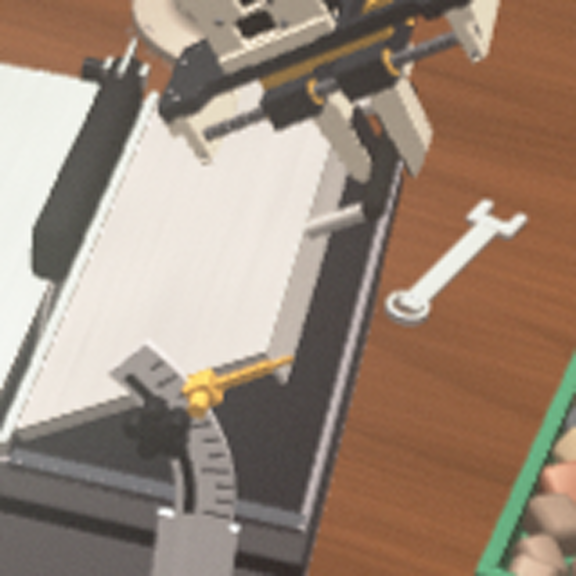

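Crop of the scene: the table's end edge runs from about (15,440) to (270,360), the brass finger from (205,392) to (290,358), a bit steeper, so a little more lift is needed. I'll measure both with the same rays.

```bash
cat > fing.py <<'E'
from h import *
z=np.load("saw.npz"); x,n,hg=z["x"],z["n"],z["hg"]
def onplane(nm,us,vs,pl):
    K,Rm,t=cal(nm);o=-Rm.T@t; us,vs=np.array(us,float),np.array(vs,float)
    r=(np.linalg.inv(K)@np.c_[us,vs,np.ones(len(us))].T).T@Rm; k=((hg+pl*x-o)@x)/(r@x); W=o+r*k[:,None]-hg
    return W@n,W[:,2]
def rep(lbl,A,h):
    A,h=np.array(A),np.array(h); r=np.polyfit(A,h,1); print(lbl,len(A),"slope ang %.3f offset %.1f"%(np.arctan(r[0]),r[1]*np.cos(np.arctan(r[0]))),"A %.0f..%.0f"%(A.min(),A.max()),"hinge ang %.3f"%np.median(np.arctan2(h,A)),"resid %.2f"%np.std(h-np.polyval(r,A)))
def edge(nm,p,cols,v0,v1,sign):
    "strongest vertical brightness step per column between lines v0->v1"
    g=cv2.GaussianBlur(cv2.cvtColor(p,cv2.COLOR_RGB2GRAY).astype(np.float32),(0,0),.8); G=np.gradient(g,axis=0)*sign; us=[];vs=[]
    for i,u in enumerate(cols):
        c=v0+(v1-v0)*i/(len(cols)-1); a=int(c-7); s=G[a:a+15,u]; j=int(s.argmax())
        if 0<j<14 and s[j]>4:
            q=s[j-1]-2*s[j]+s[j+1]; us.append(u); vs.append(a+j+.5*(s[j-1]-s[j+1])/q)
    return us,vs
def brass(p,b):
    hs=cv2.cvtColor(p,cv2.COLOR_RGB2HSV).astype(int); us=[];vs=[]
    for u in range(b[0],b[2]):
        v=np.arange(b[1],b[3]); w=np.where((abs(hs[v,u,0]-20)<9),np.clip(hs[v,u,1]-80,0,None),0)
        if w.sum()>60: us.append(u); vs.append((w*v).sum()/w.sum())
    return us,vs
E
python3 - <<'E'
from fing import *
p=np.load("scene2.npz")["p"]
us,vs=edge("scene",p,range(340,361),260,254,-1); print(np.round(vs,1)); rep("edge top 175",*onplane("scene",us,vs,175))
for k in("1","2"):
    us,vs=brass(np.load(f"scene{k}.npz")["p"],(391,232,413,252)); print(us[0],us[-1],np.round(vs,1)); 
    for pl in(193,196): rep(f"finger {pl}",*onplane("scene",us,vs,pl))
E
```

```text
[257.  256.6 256.3 256.1 255.6 255.3 255.1 254.7 254.4 254.1 253.7 253.4
 253.2 252.9 252.5 252.2 252.  251.6 251.3 251.  250.6]
edge top 175 21 slope ang 0.624 offset 5.1 A 14..54 hinge ang 0.738 resid 0.14
391 407 [246.7 245.5 245.2 244.7 244.3 244.2 243.6 243.3 242.9 242.6 242.2 241.8
 241.5 241.3 241.1 240.1]
finger 193 16 slope ang 0.685 offset -3.0 A 114..141 hinge ang 0.668 resid 0.56
finger 196 16 slope ang 0.685 offset -1.2 A 115..142 hinge ang 0.679 resid 0.55
391 410 [247.6 245.7 245.3 244.7 244.4 244.4 243.6 243.4 243.3 242.6 242.4 242.1
 241.5 241.5 241.2 240.6 240.3 239.7 239.5 239.3]
finger 193 20 slope ang 0.690 offset -4.2 A 115..147 hinge ang 0.666 resid 0.93
finger 196 20 slope ang 0.690 offset -2.4 A 115..147 hinge ang 0.676 resid 0.92
```

>>> {"op": "arm_command", "data": {
  "targets": [
    [0,-0.9,-3.6,-1,0,0,0],
    [0,-1.8,-7.1,-2,0,0,0],
    [0,-2.8,-10.7,-3,0,0,0],
    [0,-2.8,-10.7,-3,0,0,0],
    [0,-2.8,-10.7,-3,0,0,0],
    [0,-2.8,-10.7,-3,0,0,0],
    [0,-2.8,-10.7,-3,0,0,0],
    [0,-2.8,-10.7,-3,0,0,0]
  ]
}}

```text
time: 14.95
tool_pos: [542.9, 202.7, 320.3]
tcp_rot: [-0.067, 0.941, 0.332, -0.023]
wrist_force: [6.1, -2.5, -4.0]
gripper_width: 13.0
gripper_force: 30.0
```

```bash
python3 - <<'E'
from fing import *
s=get_state(); T=R.from_quat(s["tcp_rot"]); g=s["tool_pos"]+T.apply([0,0,48]); r=g-hg
print(s["wrist_force"],s["gripper_width"],"grasp ang",np.arctan2(r[2],r@n),"rad",np.hypot(r[2],r@n),"tilt",np.arcsin(T.apply([0,1,0])[2]),abs(s["joint_velocities"]).max())
p,d,c=shot("scene"); np.savez("scene3.npz",p=p)
us,vs=edge("scene",p,range(340,361),258,251,-1); print(np.round(vs,1)); rep("edge top 175",*onplane("scene",us,vs,175))
us,vs=brass(p,(391,232,413,252)); rep("finger 196",*onplane("scene",us,vs,196))
save("pics/scene3c.png",cv2.resize(p[200:280,320:440],None,fx=6,fy=6,interpolation=cv2.INTER_CUBIC))
E
```

```text
[ 6.08364781 -2.47796616 -4.04165424] 13.004371238362808 grasp ang 0.6743168149766504 rad 204.95778795418943 tilt 0.6782882152134619 0.0021281886854119018
[256.4 256.2 255.8 255.4 255.  254.5 254.3 254.  253.5 253.2 252.8 252.4
 252.1 251.6 251.3 251.  250.5 250.2 249.9 249.5 249.1]
edge top 175 21 slope ang 0.672 offset 5.1 A 14..53 hinge ang 0.779 resid 0.11
finger 196 20 slope ang 0.678 offset -0.1 A 115..147 hinge ang 0.678 resid 0.98
```

View pics/scene3c.png

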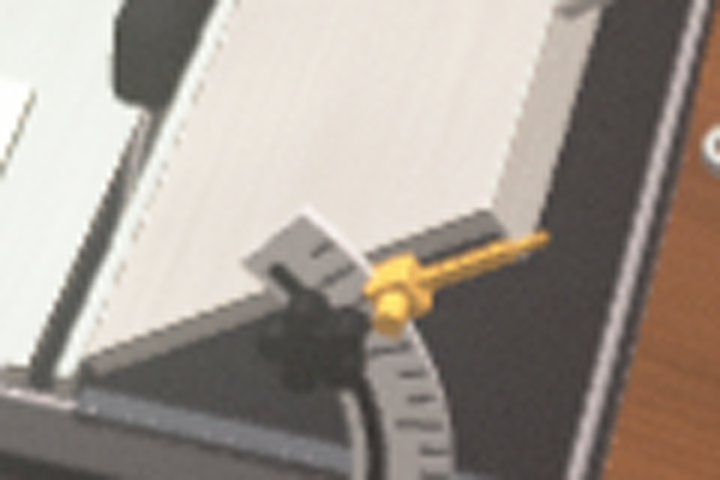

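Crop: finger (390,300)→(548,238) and table end edge (85,360)→(490,210) are parallel; measured 0.673 against 0.678, within measuring noise, with the arm still.

```bash
python3 -c "
from bench import *
print(job_done())"
```

```text
the job is handed in; nothing more can be done
None
```

The stone block is set down flat in the empty green crate, and the arm is holding the bevel table still at about 0.673 rad (index finger measured at 0.678 rad); the job is handed in.

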